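# Feed a module home in the test jig with the push stick

### The job

A small circuit module lies askew in the loading bay of the test jig. Take the push stick from the bench and with it feed the module along the guide channel, under the bridge and past the two spring roller catches until they snap into its side notches, then press it firmly home against the sprung pins and the back wall: with 10 N or more, never over 20 N, and never touching the module with the gripper. Then draw the stick out, lay it flat on the bench and leave everything else where it is.

Things in the scene. Friction and masses are not known exactly. Their poses are not given: they have to be found in the camera images.
- jig: Test jig, fixed: dark grey box 240 x 100 mm, 40 mm tall, aluminium lid with a guide channel along its length. Origin on the bench under the channel's middle line; +x is the feeding direction, z up. Box from x -108 mm (loading end, open, no sill) to +132. The lid, 40 mm over the bench, is the channel floor. Along x: loading bay, flare, two rails, bridge, dark contact block that closes the channel.
- jig_mouth (a point): Loading end: middle of the open end of the channel, on its floor (jig x -108, y 0, z 40 mm). From here the loading bay is 56 mm wide between side walls 10 mm high, up to jig x -46; then a flare narrows it to 37.5 mm at jig x -20.
- jig_bridge (a point): Point on the channel floor under the middle of the bridge (jig x +17, y 0, z 40 mm). The bridge spans jig x +4 to +30, its underside 24 mm and the connectors on it 43 mm above the channel floor. The rails (jig x -20 to +43) are 37.5 mm apart and 12.5 mm high, with lips over the module's edges that leave a slot 29.6 mm wide.
- catch_nominal (a point): Point on the channel floor at jig x +75, y 0: the middle of the range in which the contact block is clamped. The true axis of its two roller catches lies up to 15 mm before or behind this point and is not measured. Rollers: steel, 10 mm diameter, one each side, 4 mm into the channel, sprung sideways; behind them sprung contact pins and a solid wall. The block is 20 mm tall.
- module: Circuit module, loose in the bay: black carrier 56 long (x) x 36 wide x 8 mm thick, green board, steel can; a terminal strip along the rear edge makes the flat rear face (x = -28 mm) 15.5 mm high over 26 mm width. 42 to 84 g. Origin: centre of its underside; +x to the chamfered nose. Side notches 14 to 26 mm behind the nose. Caught, its origin is 9 mm before the roller axis, 18 mm past first touching the rollers; the wall is 1.5 mm on.
- stick: Push stick, wood, lying flat on the bench: handle 62 long x 18 wide x 24 mm tall, from which a straight bar 175 long x 12 wide x 10 mm tall runs out, undersides flush. 237 mm over all, 80 g. Origin: centre of the handle's underside; +x along the bar to its tip, z up. The flat tip face is at x = +206 mm.
- stick_tip (a point): Middle of the flat end face of the stick's bar, 206 mm from the stick's origin and 5 mm above its underside.
- pins (a joint): How far the contact pins are pressed in (m): 0 free, about 0.008 with the module caught, 0.0095 at the wall; 0.6 N per mm. Push felt at the stick: under 2 N in the channel, up to about 10 N as the nose wedges the rollers apart, a few N along the plain sides, a drop at the snap, then a climb over 1.5 mm to 9 to 12 N at the wall, and steeply beyond. Once caught it cannot slide back.
- catch_left (a joint): How far the roller catch on the jig's +y side is pushed outward (m): 0 at rest and again once it has snapped into the module's notch, about 0.0035 while the module's plain side passes it.
- catch_right (a joint): The same for the catch on the jig's -y side.
- spare_module: Bystander: a longer module of the same make, 72 x 36 x 15.5 mm, without notches. Origin under its centre.
- multimeter: Bystander: dark handheld meter lying on its back, 170 x 80 x 40 mm. Origin under its centre.
- screwdriver: Bystander: screwdriver with a black handle, 170 mm long. Origin near its middle.
- reel: Bystander: black flanged solder reel, 52 mm diameter, 32 mm tall. Origin under its centre.
- parts_tray: Bystander: grey divided tray, 100 x 150 x 28 mm. Origin under its centre.
- heatsink: Bystander: finned aluminium heatsink, 50 x 60 x 30 mm. Origin under its centre.
Things that resemble listed ones, but are neither listed nor needed, are in the scene too. What is shaped like the module but yellow is not meant.

How it is judged:
By the outcome, as a careful person would: the job done as asked, in the order asked, and still so for the second after the job is handed in, with the robot touching nothing.
It also fails if it takes over 58 s, if anything falls off the work surface, if the arm or the gripper's body presses on something with over 40 N, if the wrist force passes 120 N, or if a joint passes its speed limit or range.

### The arm

A 6-joint arm with a two-finger parallel gripper is mounted at the origin on the work surface. World frame = base frame: x ahead of the robot, y to its left, z up, the work surface at z = 0. Lengths are in m, angles in degrees, forces in N, time in s.
With the tool pointing down it reaches from about 0.375 to 0.75 m from the base axis. Payload 9 kg.
Tool frame: the origin (TCP) lies where the fingers leave the gripper's body, on its centre line; the fingertips stand 73 mm ahead of it and the grasp point (between the pads) lies 54 mm ahead of it (robot.tip_reach is the distance from the TCP to the fingertips, in m); z points along the fingers, y is the direction in which the jaws open and shut (so a half turn about z gives the same grasp; the last joint's range is limited). The gripper opens to 85 mm and grips with 20 to 120 N. Pads are 22 mm wide; open, the fingers measure 114 mm over their backs; the gripper's body (76 mm by 85 mm) begins 54 mm behind the grasp point. The pads swing forward as they close: fully open they stand 13 mm farther back than shut.
Start: joints at [-76.53, 5.964, 5.575, 89.605, 0, 77.527], TCP at [0.263, -0.54, 0.304] pointing down, gripper open.
Joint ranges: [-171.21, 171.21], [-48.23, 106.86], [-62.78, 66.21], [-105.2, 120.99], [-86.42, 89.51], [-180, 180]. Speed limits (degrees/s): [127.2, 127.2, 147.25, 180, 180, 180].

### API

Orientations are given as [roll, pitch, yaw] about the fixed x, y, z axes, in that order (R = Rz(yaw) Ry(pitch) Rx(roll)).
In Python, from plant import robot gives the robot as it stands. Calls block until the motion is done:
- robot.move_pose(position, orientation): joint-space move of the TCP to a pose.
- robot.line_to(position, vel=0.15, rotation=None, guard=None): straight line of the TCP; rotation=None keeps the orientation; vel is the mean speed in m/s. With guard (N) it stops when the force on the tool has changed by that much, and returns True; else False.
- robot.goto_joints(angles): joint-space move.
- robot.set_gripper(opening): finger opening in m; the grip force is fixed at half the most; returns when the fingers have stopped.
- robot.pause(seconds).
- robot.ik(position, orientation): joint angles nearest the present ones, or None.
- robot.observe(): the state.
- robot.grab_frame(name): name is "scene" or "top" or "wrist"; returns the picture (400x640x3 uint8, blue, green, red); there is no depth.
- robot.get_calibration(name): a dict with "vertical_fov" (degrees; the focal length in pixels is half the picture's height over the tangent of half this angle, whatever the lens; pixels are square), "cx", "cy" (the principal point, pixels), "rvec" (rotation vector, rad) and "tvec" (3), from world to camera coordinates, as OpenCV has them. Camera axes: x right, y down, z forward; pixel columns grow to the right and rows downward; lengths in m; the calibration is good to about 2 mm. A picture is of the moment at which its call begins: read the wrist's pose just before it. get_calibration takes no time and is no camera call; for the wrist camera it gives the pose at the moment of the call.
A pose or a line that the arm cannot do raises robot.IKError and nothing moves.
- robot.job_done(): hands the job in, once; it reports no verdict.
The state is a dict: "time": time; "q": joint angles; "qvel": joint speeds; "joint_torque": joint torques, N m; "tool_pos": TCP position; "tcp_rot": TCP orientation; "ft_force": force on the tool from outside, world axes, zero at the start; "torque": the same for the moment, N m; "gripper_width": finger opening in m.
Only numpy, scipy, OpenCV 4.12 (cv2) and the standard library are available. Lean on these libraries where they do the work, as an engineer would, in place of code of your own. Each camera call takes 0.05 s, during which the arm holds its last target.

## Working session

There is one attempt and no reset: what is moved stays moved. The work goes in short steps, each a Python script; the robot and the scene stay as the last script left them, time stands still between calls to the robot, and variables do not carry over. Pictures are saved under pics/ and viewed, and the job is handed in when it is done.

```bash
ls; mkdir -p pics; python3 - <<'E'
from plant import robot
import cv2
for n in ("scene","top","wrist"):
    cv2.imwrite(f"pics/{n}0.png",robot.grab_frame(n)); print(n,robot.get_calibration(n))
print(robot.observe())
E
```

```text
pics
scene {'vertical_fov': 42.45050650655033, 'cx': 326.48845001680723, 'cy': 200.04084617626572, 'rvec': array([ 1.07006362,  2.31409737, -1.13916688]), 'tvec': array([ 0.37094482, -0.22971568,  1.65697366])}
top {'vertical_fov': 43.38746197700669, 'cx': 318.1714949710697, 'cy': 205.66747785549202, 'rvec': array([ 2.15263326, -2.18545535,  0.16768248]), 'tvec': array([-0.00656402,  0.54619532,  1.22420362])}
wrist {'vertical_fov': 70.04150364069635, 'cx': 317.393258492358, 'cy': 202.1375740202579, 'rvec': array([-2.42926245,  1.51851826,  0.24170527]), 'tvec': array([-0.59967504, -0.03962512,  0.37909851])}
{'time': 0.15, 'q': array([-7.65289068e+01,  5.99061214e+00,  5.53843441e+00,  8.96046199e+01,
        7.50753963e-05,  7.75261166e+01]), 'qvel': array([ 0.00614274, -0.09763421,  0.0449449 ,  0.15798712,  0.03940163,
        0.06360621]), 'joint_torque': array([ 2.76385901e-03, -5.57356811e+01,  5.04006064e+01,  1.25803854e-02,
       -2.91759943e-04,  3.75619561e-05]), 'tool_pos': array([ 0.26246619, -0.53935283,  0.30331337]), 'tcp_rot': array([-1.79944559e+02, -1.23412785e-02,  2.59449705e+01]), 'ft_force': array([-0.55155699, -0.46755924, -0.93218041]), 'torque': array([-0.0029934 ,  0.00143532,  0.03693181]), 'gripper_width': 0.08572691554117656}
```

View pics/top0.png

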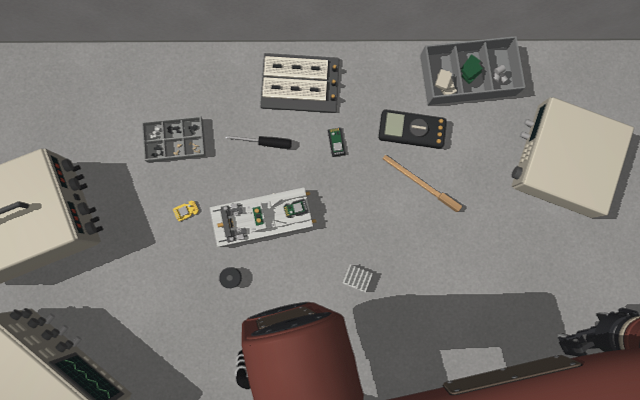

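View pics/scene0.png

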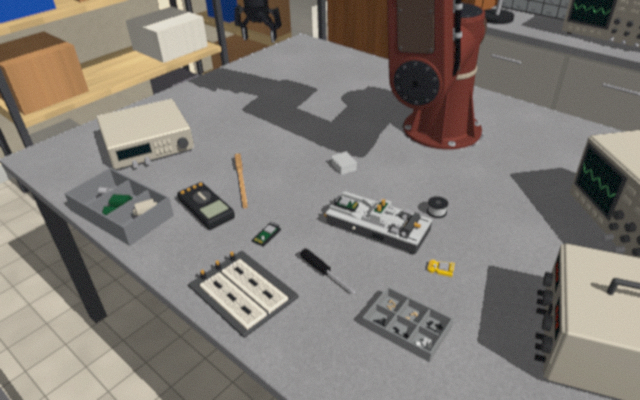

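View pics/wrist0.png

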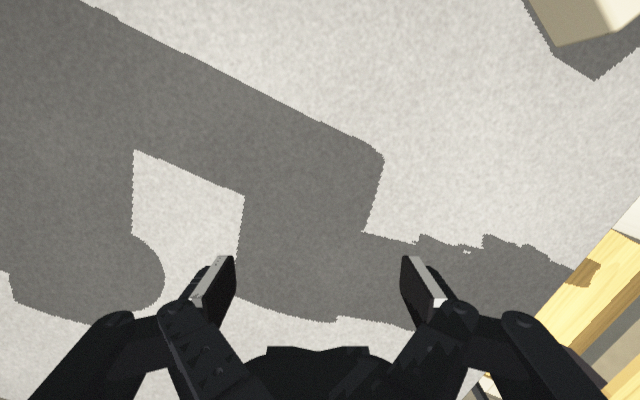

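Top view: the jig is at about (265,217), with the module at (297,208) in its bay and the block at the left end. The stick runs from its tip at (387,157) to its handle at (462,208). I'll enlarge both.

```bash
cat > h.py <<'E'
import numpy as np, cv2
from scipy.spatial.transform import Rotation as R
def KRT(c):
    f=200/np.tan(np.radians(c["vertical_fov"]/2))
    K=np.array([[f,0,c["cx"]],[0,f,c["cy"]],[0,0,1]])
    return K,cv2.Rodrigues(np.array(c["rvec"]))[0],np.array(c["tvec"])
def px2w(c,uv,z):
    K,Rm,t=KRT(c); C=-Rm.T@t
    d=Rm.T@np.linalg.inv(K)@np.array([uv[0],uv[1],1.0])
    return C+d*(z-C[2])/d[2]
def w2px(c,P):
    K,Rm,t=KRT(c); p=K@(Rm@np.asarray(P,float)+t); return p[:2]/p[2]
def crop(img,x0,y0,x1,y1,s,fn):
    o=cv2.resize(img[y0:y1,x0:x1],None,fx=s,fy=s,interpolation=cv2.INTER_CUBIC)
    st=10 if s>=5 else 20
    for x in range((x0+st-1)//st*st,x1,st):
        cv2.line(o,((x-x0)*s,0),((x-x0)*s,6),(0,0,255),1); cv2.putText(o,str(x),((x-x0)*s,16),0,.35,(0,0,255),1)
    for y in range((y0+st-1)//st*st,y1,st):
        cv2.line(o,(0,(y-y0)*s),(6,(y-y0)*s),(0,0,255),1); cv2.putText(o,str(y),(8,(y-y0)*s+4),0,.35,(0,0,255),1)
    cv2.imwrite(fn,o)
E
python3 - <<'E'
from h import *
t=cv2.imread("pics/top0.png")
crop(t,200,180,330,255,6,"pics/t_jig.png"); crop(t,375,145,475,220,7,"pics/t_stick.png")
E
```

```text
(no output)
```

View pics/t_jig.png

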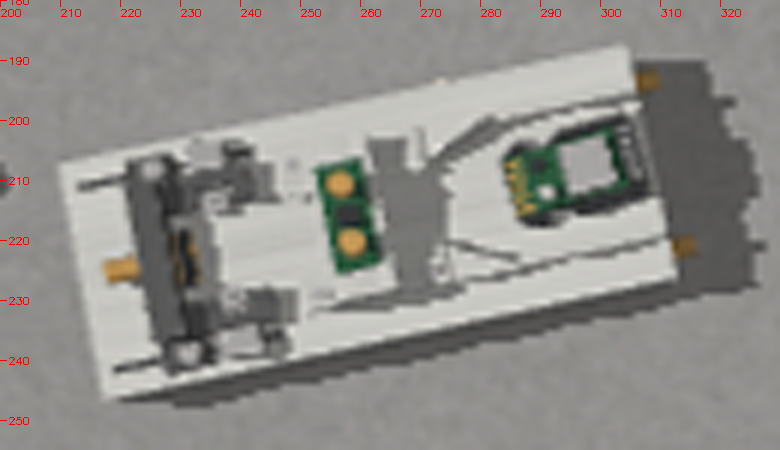

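View pics/t_stick.png

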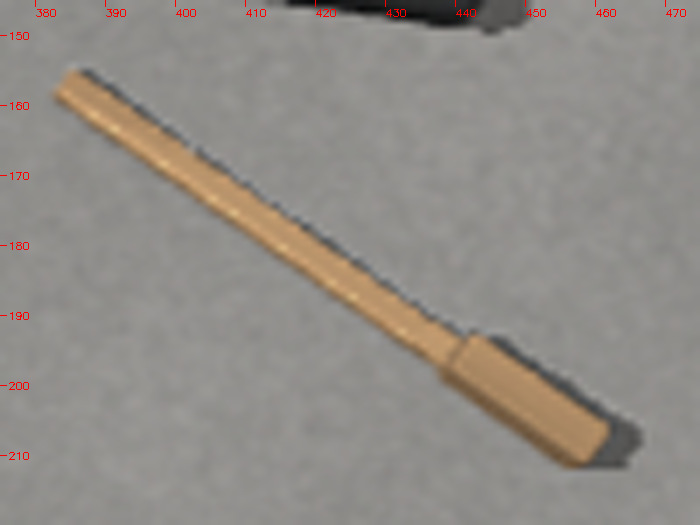

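Jig lid corners are at about (209.5,206.5), (304.5,187.5), (312.5,226) and (217,246). The stick tip's top edge runs (385,155.5)–(382,158.5), and the handle's rear top edge (460.5,206.5)–(457,211.5).

```bash
python3 - <<'E'
from h import *
from plant import robot
c=robot.get_calibration("top")
P=[px2w(c,p,.04) for p in [(209.7,206.7),(304.5,187.5),(312.5,226.3),(217,246.3)]]
for p in P: print(p.round(4))
for a,b in((0,1),(1,2),(2,3),(3,0)): d=P[b]-P[a]; print(np.linalg.norm(d),np.degrees(np.arctan2(d[1],d[0])))
for n,p,z in(("tipL",(384.5,155),.01),("tipR",(382,158.2),.01),("hrear",(460.5,206.3),.024),("hr2",(457.2,211),.024),("hf",(441,192.5),.024),("hf2",(438,197.5),.024)): print(n,px2w(c,p,z).round(4))
for n,p in(("rear a",(304,199.5)),("rear b",(307.3,212))): print(n,px2w(c,p,.055).round(4))
print("nose",px2w(c,(284,206),.048),px2w(c,(288,217),.048))
for n,p in(("meterbl",(379,143)),("meterbr",(444,148))):print(n,px2w(c,p,.02))
E
```

```text
[0.5464 0.2543 0.04  ]
[0.5917 0.0188 0.04  ]
[4.94e-01 3.00e-04 4.00e-02]
[0.4482 0.2354 0.04  ]
0.23978679649962664 -79.11810733316678
0.09941381701037058 -169.26242058710767
0.23959682096798296 101.02541431587154
0.10001369098389516 10.847708832401286
tipL [ 0.6794 -0.19    0.01  ]
tipR [ 0.671  -0.1832  0.01  ]
hrear [ 0.5409 -0.3774  0.024 ]
hr2 [ 0.529  -0.3683  0.024 ]
hf [ 0.577  -0.3291  0.024 ]
hf2 [ 0.5643 -0.3208  0.024 ]
rear a [0.5593 0.0205 0.055 ]
rear b [0.5281 0.0128 0.055 ]
nose [0.5446501  0.07009063 0.048     ] [0.51717319 0.0604674  0.048     ]
meterbl [ 0.70894413 -0.17517221  0.02      ]
meterbr [ 0.69401202 -0.3436547   0.02      ]
```

```bash
python3 - <<'E'
from plant import robot
import numpy as np
for psi in(53,-127):
    print(psi,robot.ik([.553,-.349,.2],[180,0,psi]))
for psi in(101,-79):
    print(psi,robot.ik([.584,-.203,.12],[180,0,psi]),robot.ik([.55,-.03,.12],[180,0,psi]))
print(robot.observe()["time"])
E
```

```text
53 [-43.68726673  15.6600111    5.58667872  79.92666763   0.
  83.31273327]
-127 [-43.68726673  15.6600111    5.58667872  79.92666763   0.
 -96.68726673]
101 [-31.26739335  11.88055724  -7.18155667  70.93788609   0.
  47.73260665] [-16.73064854   0.35872684 -19.47717429  70.16409888   0.
  62.26935146]
-79 [ -31.26739335   11.88055724   -7.18155667   70.93788609    0.
 -132.26739335] [ -16.73064854    0.35872684  -19.47717429   70.16409888    0.
 -117.73064854]
0.15
```

```bash
python3 - <<'E'
from plant import robot
from h import *
c=robot.get_calibration("wrist");K,Rm,t=KRT(c);print("cam",-Rm.T@t, "fwd",Rm[2])
robot.move_pose([.560,-.340,.22],[180,0,53])
o=robot.observe();print(o["time"],o["tool_pos"],o["tcp_rot"])
c=robot.get_calibration("wrist");np.save("wc1.npy",c)
im=robot.grab_frame("wrist");cv2.imwrite("pics/w1.png",im)
K,Rm,t=KRT(c);print("cam",-Rm.T@t, "fwd",Rm[2])
E
```

```text
cam [ 0.33446232 -0.50427951  0.37246894] fwd [-0.27871049 -0.13535899 -0.95078831]
1.525 [ 0.55947238 -0.34111157  0.22049215] [1.79960517e+02 2.20974662e-02 5.29068635e+01]
cam [ 0.60798162 -0.2774025   0.28956081] fwd [-0.18675953 -0.2480849  -0.95056549]
```

View pics/w1.png

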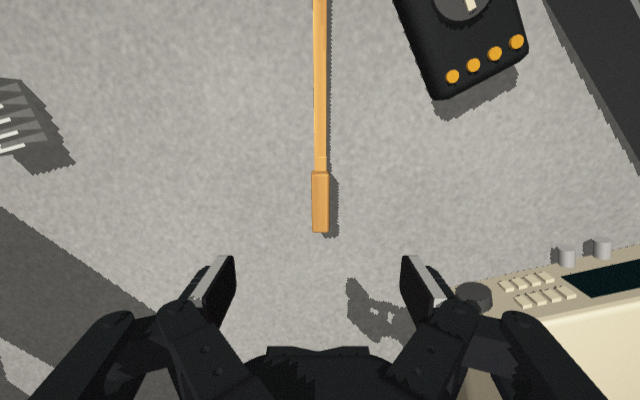

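The wrist view shows the handle's top face from row 172 (cols 312–328) to row 231 (cols 313–328). The bar leaves the top of the picture at col 320.

```bash
python3 - <<'E'
from h import *
c=np.load("wc1.npy",allow_pickle=True).item()
a=px2w(c,(320,172),.024);b=px2w(c,(320.5,231.5),.024);d=px2w(c,(320.3,3),.01)
print(a,b,(a+b)/2,np.linalg.norm(a-b))
for v in(a-b,d-b):print(np.degrees(np.arctan2(v[1],v[0])))
print(np.linalg.norm(px2w(c,(312,190),.024)-px2w(c,(328,190),.024)))
E
```

```text
[ 0.57585306 -0.32425689  0.024     ] [ 0.53946235 -0.3735752   0.024     ] [ 0.5576577  -0.34891605  0.024     ] 0.06129093967344414
53.577342259019716
53.13963087089059
0.015447054579273894
```

```bash
python3 - <<'E'
from plant import robot
from h import *
robot.line_to([.5637,-.3394,.12],vel=.2,rotation=[180,0,53.3])
print(robot.line_to([.5637,-.3394,.078],vel=.08,guard=8))
robot.set_gripper(0.0)
o=robot.observe();print(o["time"],o["tool_pos"],o["tcp_rot"],o["ft_force"],o["gripper_width"])
robot.line_to([.5637,-.3394,.17],vel=.12)
robot.pause(.1)
o=robot.observe();print(o["time"],o["tool_pos"],o["tcp_rot"],o["ft_force"],o["torque"],o["gripper_width"])
c=robot.get_calibration("wrist");np.save("wc2.npy",c)
cv2.imwrite("pics/w2.png",robot.grab_frame("wrist"))
E
```

```text
False
3.525 [ 0.5638805  -0.33956182  0.07839663] [1.79964496e+02 2.45455170e-03 5.33011095e+01] [-0.40545886 -0.32963125  2.80409168] 0.016921592668113914
4.5417 [ 0.56323948 -0.33898102  0.16864629] [-1.79884643e+02 -1.07466124e-02  5.33006398e+01] [ 0.58053115 -0.51277213 -0.38125103] [-0.07198833  0.00335487 -0.03219195] 0.01660871108397398
```

View pics/w2.png

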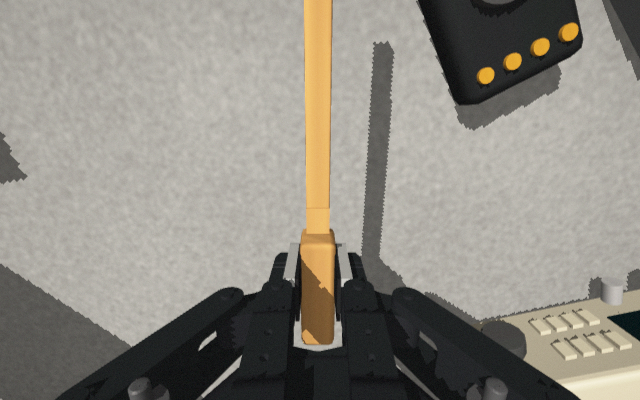

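```bash
cat >> h.py <<'E'
M=np.array([.5429,.0095]); YAW=100.96
D=np.array([np.cos(np.radians(YAW)),np.sin(np.radians(YAW))]); L=np.array([-D[1],D[0]])
TIP=.194
def tcp(jx,jy,z):  # TCP for stick tip at jig x,y (m)
    p=M+(jx+.108-TIP)*D+jy*L; return [p[0],p[1],z]
def w2j(P): v=np.array(P[:2])-M; return v@D-.108, v@L
E
python3 - <<'E'
from plant import robot
from h import *
robot.line_to(tcp(-.13,0,.17),vel=.15,rotation=[180,0,YAW])
robot.line_to(tcp(-.13,0,.1215),vel=.15)
robot.pause(.1)
o=robot.observe();print(o["time"],o["tool_pos"],o["tcp_rot"],o["ft_force"])
t=robot.grab_frame("top");s=robot.grab_frame("scene")
cv2.imwrite("pics/top3.png",t);cv2.imwrite("pics/scene3.png",s)
np.save("sc.npy",robot.get_calibration("scene"));np.save("tc.npy",robot.get_calibration("top"))
crop(t,200,170,380,290,4,"pics/t3.png");crop(s,300,140,450,250,5,"pics/s3.png")
E
```

```text
6.2417 [ 0.58454087 -0.20314737  0.12292701] [1.79922286e+02 7.11766205e-02 1.00931511e+02] [-0.43702908 -0.09405917 -0.81182265]
```

View pics/t3.png

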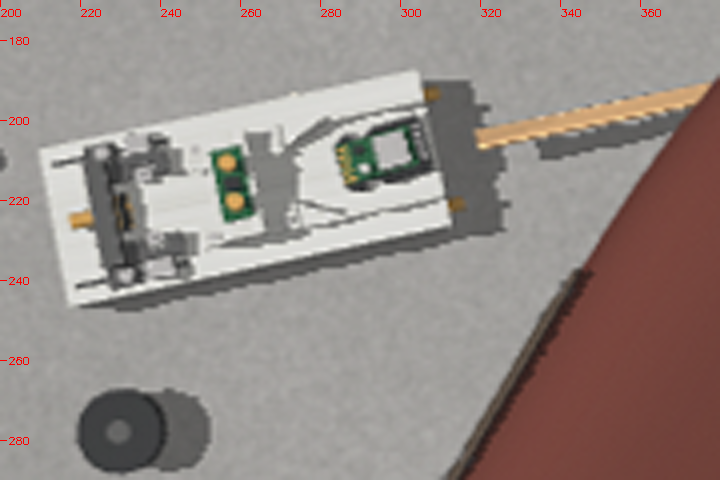

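View pics/s3.png

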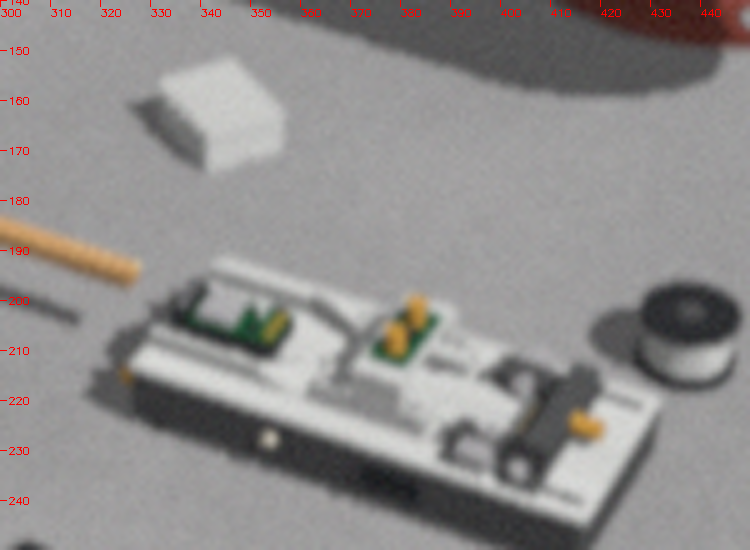

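In the top view the tip is at about (319.5,204.5), and in the scene view at about (328,194). I'll triangulate it.

```bash
python3 - <<'E'
from h import *
tc=np.load("tc.npy",allow_pickle=True).item();sc=np.load("sc.npy",allow_pickle=True).item()
def tri(a,b):
    Ps=[]
    for c in(tc,sc):
        K,Rm,t=KRT(c);Ps.append(K@np.c_[Rm,t])
    X=cv2.triangulatePoints(Ps[0],Ps[1],np.array(a,float).reshape(2,1),np.array(b,float).reshape(2,1));return (X[:3]/X[3]).ravel()
X=tri((319.5,204.5),(328,193.5));print("tip",X,w2j(X))
p=px2w(tc,(319.5,204.5),.053);print(p,w2j(p))
b=px2w(tc,(370,194),.053);print("dir",np.degrees(np.arctan2(*(p-b)[1::-1])))
# expected tip (top edge) projections
o=np.array([0.58454087,-0.20314737]);y=np.radians(100.93)
e=[*(o+.194*np.array([np.cos(y),np.sin(y)])),.0545];print("exp",e,w2j(e),w2px(tc,e),w2px(sc,e))
for n,q in(("left bay wall mouth end",(302.5,196.5)),("right",(309.5,220.5))):
    P=px2w(tc,q,.05);print(n,w2j(P))
for n,q in(("rearL",(307,212)),("rearR",(303.5,199.5)),("noseL",(289,217.5)),("noseR",(283.5,205))):
    P=px2w(tc,q,.055 if 'rear' in n else .048);print(n,w2j(P))
for n,q in(("roller?",(238,212)),("roller2",(245,238)),("block",(224,207)),("blockR",(234,205))): print(n,w2j(px2w(tc,q,.06)))
E
python3 -c "
from h import *
crop(cv2.imread('pics/top3.png'),205,195,265,250,12,'pics/t3b.png')
crop(cv2.imread('pics/top3.png'),275,185,335,230,12,'pics/t3c.png')"
```

```text
tip [ 0.54506041 -0.01549585  0.05188863] (np.float64(-0.13295067399620636), np.float64(0.002631302061030462))
[ 0.54657226 -0.01762231  0.053     ] (np.float64(-0.13532579165897143), np.float64(0.001551312739125389))
dir 101.06226869756347
exp [np.float64(0.5477566135314995), np.float64(-0.012666613816968264), 0.0545] (np.float64(-0.13068565525675846), np.float64(-0.0005536322574225077)) [317.5008034  203.97204011] [327.12004719 193.50179409]
left bay wall mouth end (np.float64(-0.09837985814152597), np.float64(-0.026920569886705503))
right (np.float64(-0.10314288235460435), np.float64(0.0350587447591425))
rearL (np.float64(-0.10127069032656569), np.float64(0.013732787999912129))
rearR (np.float64(-0.09914853335450498), np.float64(-0.018386024511005433))
noseL (np.float64(-0.05523528904559646), np.float64(0.017284177262234208))
noseR (np.float64(-0.04813251280252766), np.float64(-0.015932314843807752))
roller? (np.float64(0.06358407620973434), np.float64(-0.01996623089227587))
roller2 (np.float64(0.05889931036841488), np.float64(0.04579145266490478))
block (np.float64(0.09460043064669717), np.float64(-0.0389578725303329))
blockR (np.float64(0.06989384440023026), np.float64(-0.03885478270093099))
```

View pics/t3b.png

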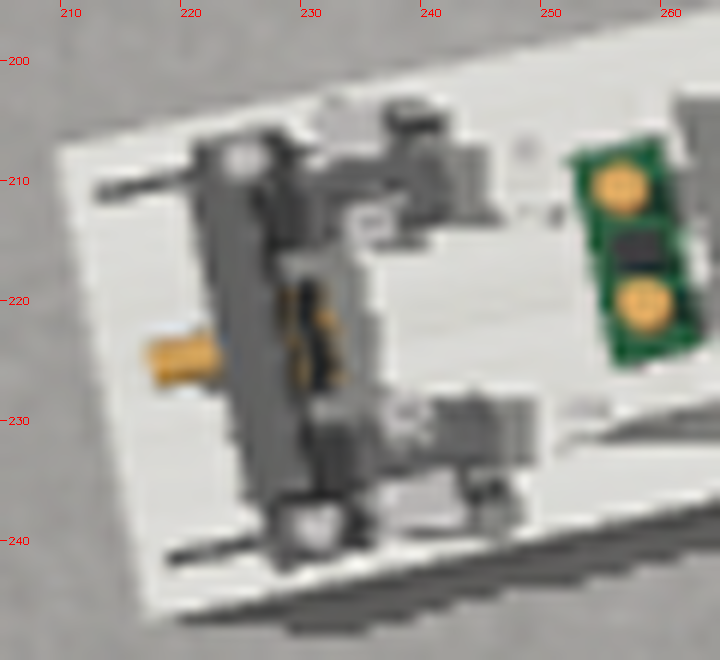

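View pics/t3c.png

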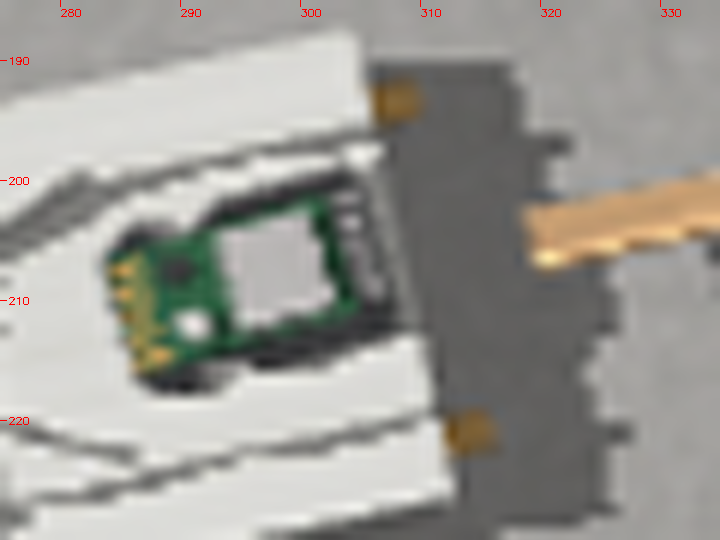

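```bash
cat >> h.py <<'E'
def push(robot,off=0.):
    f=np.array([robot.observe()["ft_force"]]); 
    return -(f[0,:2]@D)-off
E
python3 - <<'E'
from plant import robot
from h import *
def st(n):
    o=robot.observe();j=w2j(o["tool_pos"]);print(n,round(o["time"],2),"tipx %.4f y %.4f z %.4f"%(j[0]+TIP,j[1],o["tool_pos"][2]),"push %.2f lat %.2f up %.2f"%(-(o["ft_force"][:2]@D),o["ft_force"][:2]@L,o["ft_force"][2]))
st("base")
for x,v in((-.106,.05),(-.095,.02),(-.075,.03),(-.06,.03)):
    g=robot.line_to(tcp(x,-.001,.122),vel=v,guard=6);st(g)
    if g: break
cv2.imwrite("pics/top4.png",t:=robot.grab_frame("top"));crop(t,205,180,335,255,6,"pics/t4.png")
E
```

```text
base 6.34 tipx -0.1306 y -0.0006 z 0.1229 push 0.32 lat 0.56 up -1.18
False 6.97 tipx -0.1058 y -0.0011 z 0.1221 push 0.37 lat -0.06 up 0.06
False 7.67 tipx -0.0949 y -0.0010 z 0.1220 push 0.41 lat 0.18 up -1.08
False 8.49 tipx -0.0750 y -0.0010 z 0.1220 push 0.51 lat -0.40 up -0.30
False 9.14 tipx -0.0598 y -0.0011 z 0.1220 push -0.05 lat 0.40 up -0.16
```

View pics/t4.png

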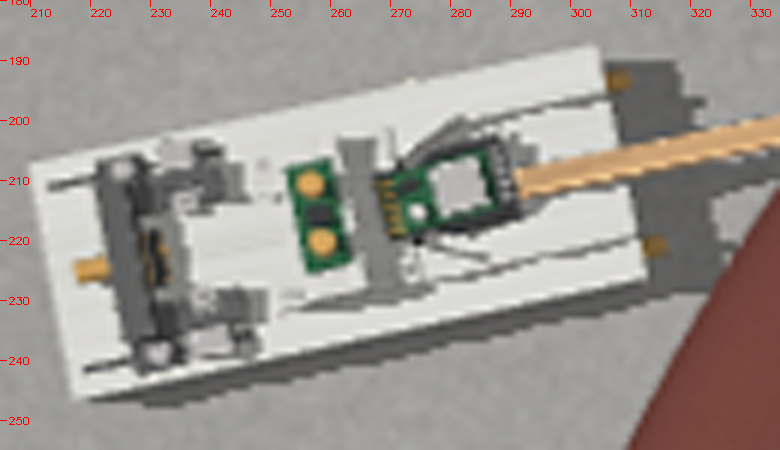

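The module is now straight at the rail entry, and the tip at (289.5,210) sits mid-face. I'll keep feeding.

```bash
python3 - <<'E'
from plant import robot
from h import *
def st(n):
    o=robot.observe();j=w2j(o["tool_pos"]);print(n,round(o["time"],2),"tipx %.4f y %.4f z %.4f"%(j[0]+TIP,j[1],o["tool_pos"][2]),"push %.2f lat %.2f up %.2f"%(-(o["ft_force"][:2]@D),o["ft_force"][:2]@L,o["ft_force"][2]))
for x in(-.045,-.03,-.015,-.0,.008):
    g=robot.line_to(tcp(x,-.001,.122),vel=.025,guard=6);st(g)
    if g: break
cv2.imwrite("pics/top5.png",t:=robot.grab_frame("top"));crop(t,205,180,335,255,6,"pics/t5.png")
E
```

```text
False 9.94 tipx -0.0448 y -0.0011 z 0.1220 push 0.02 lat 0.44 up -0.68
False 10.69 tipx -0.0299 y -0.0011 z 0.1220 push -0.96 lat 0.27 up -1.28
False 11.44 tipx -0.0149 y -0.0010 z 0.1220 push 0.50 lat -0.02 up -1.61
False 12.19 tipx 0.0001 y -0.0010 z 0.1220 push -0.02 lat 0.12 up -0.63
False 12.66 tipx 0.0082 y -0.0010 z 0.1220 push -0.18 lat 0.00 up -0.24
```

View pics/t5.png

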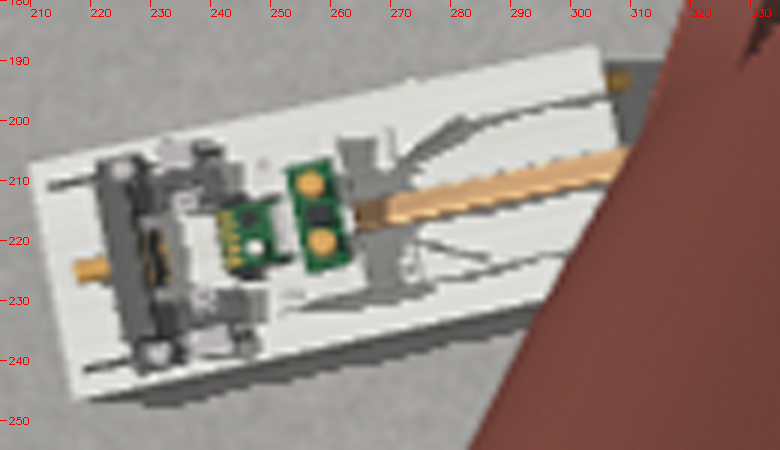

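```bash
python3 - <<'E'
from plant import robot
from h import *
def rd():
    o=robot.observe();j=w2j(o["tool_pos"]);return o["time"],j[0]+TIP,-(o["ft_force"][:2]@D)
x=.008;mx=0
while x<.036:
    x+=.001
    g=robot.line_to(tcp(x,-.001,.122),vel=.015,guard=12)
    t,p,f=rd();print("%.2f cmd %.4f act %.4f push %.2f"%(t,x,p,f),g)
    mx=max(mx,f)
    if g or f>12 or(mx>5 and f<mx-5 and x>.02): break
E
```

```text
12.96 cmd 0.0090 act 0.0090 push -0.66 False
13.21 cmd 0.0100 act 0.0101 push 0.34 False
13.46 cmd 0.0110 act 0.0111 push 0.71 False
13.71 cmd 0.0120 act 0.0121 push 0.06 False
13.96 cmd 0.0130 act 0.0131 push 0.59 False
14.21 cmd 0.0140 act 0.0141 push 0.35 False
14.46 cmd 0.0150 act 0.0151 push -0.34 False
14.71 cmd 0.0160 act 0.0161 push -0.51 False
14.96 cmd 0.0170 act 0.0171 push -0.35 False
15.21 cmd 0.0180 act 0.0181 push 0.68 False
15.46 cmd 0.0190 act 0.0191 push -0.20 False
15.71 cmd 0.0200 act 0.0199 push 1.57 False
15.96 cmd 0.0210 act 0.0204 push 4.47 False
16.21 cmd 0.0220 act 0.0212 push 5.89 False
16.46 cmd 0.0230 act 0.0220 push 6.95 False
16.71 cmd 0.0240 act 0.0229 push 7.44 False
16.96 cmd 0.0250 act 0.0242 push 5.57 False
17.21 cmd 0.0260 act 0.0255 push 5.14 False
17.46 cmd 0.0270 act 0.0271 push 1.69 False
```

Rollers touched at tip x ≈ 19.5 mm and the nose has wedged past them. The catch should come near 37.5 mm and the wall near 39 mm.

```bash
python3 - <<'E'
from plant import robot
from h import *
def rd():
    o=robot.observe();j=w2j(o["tool_pos"]);return o["time"],j[0]+TIP,-(o["ft_force"][:2]@D)
x=.027
while x<.0445:
    x+=.001 if x<.034 else .0004
    g=robot.line_to(tcp(x,-.001,.122),vel=.015 if x<.034 else .006,guard=10)
    t,p,f=rd();print("%.2f cmd %.4f act %.4f push %.2f"%(t,x,p,f),g)
    if g or f>11 : break
E
```

```text
17.71 cmd 0.0280 act 0.0283 push 0.15 False
17.96 cmd 0.0290 act 0.0292 push -0.22 False
18.21 cmd 0.0300 act 0.0301 push 0.27 False
18.46 cmd 0.0310 act 0.0309 push 2.26 False
18.71 cmd 0.0320 act 0.0320 push 3.53 False
18.96 cmd 0.0330 act 0.0332 push 2.18 False
19.27 cmd 0.0340 act 0.0344 push -0.43 False
19.52 cmd 0.0344 act 0.0345 push 0.17 False
19.77 cmd 0.0348 act 0.0348 push 0.86 False
20.02 cmd 0.0352 act 0.0352 push 1.14 False
20.27 cmd 0.0356 act 0.0356 push 0.18 False
20.52 cmd 0.0360 act 0.0360 push 0.38 False
20.77 cmd 0.0364 act 0.0364 push 0.47 False
21.02 cmd 0.0368 act 0.0368 push 0.46 False
21.27 cmd 0.0372 act 0.0372 push 0.26 False
21.52 cmd 0.0376 act 0.0375 push 0.59 False
21.77 cmd 0.0380 act 0.0377 push 3.96 False
22.02 cmd 0.0384 act 0.0380 push 5.99 False
22.27 cmd 0.0388 act 0.0382 push 4.69 False
22.52 cmd 0.0392 act 0.0385 push 6.36 False
22.77 cmd 0.0396 act 0.0388 push 6.62 False
23.02 cmd 0.0400 act 0.0389 push 9.16 False
23.27 cmd 0.0404 act 0.0391 push 9.26 False
23.52 cmd 0.0408 act 0.0392 push 11.55 False
```

```bash
python3 - <<'E'
from plant import robot
from h import *
def rd():
    fs=[]
    for _ in range(5):
        o=robot.observe();fs.append(-(o["ft_force"][:2]@D));robot.pause(.03)
    j=w2j(o["tool_pos"]);return o["time"],j[0]+TIP,np.mean(fs),max(fs)
x=.0408
print(rd())
while x<.0425:
    x+=.0002
    g=robot.line_to(tcp(x,-.001,.122),vel=.005,guard=6)
    t,p,f,m=rd();print("%.2f cmd %.4f act %.4f push %.2f max %.2f"%(t,x,p,f,m),g)
    if g or f>13.6 : break
cv2.imwrite("pics/top6.png",t:=robot.grab_frame("top"));crop(t,205,190,285,250,9,"pics/t6.png")
cv2.imwrite("pics/s6.png",t:=robot.grab_frame("scene"));crop(t,300,170,450,250,5,"pics/s6.png")
E
```

```text
(23.6583, np.float64(0.0392359682882743), np.float64(10.793471683950688), np.float64(11.553620347053783))
24.07 cmd 0.0410 act 0.0393 push 11.48 max 11.58 False
24.49 cmd 0.0412 act 0.0394 push 12.25 max 12.88 False
24.91 cmd 0.0414 act 0.0395 push 12.36 max 12.66 False
25.32 cmd 0.0416 act 0.0396 push 12.60 max 13.23 False
25.74 cmd 0.0418 act 0.0398 push 13.11 max 13.70 False
26.16 cmd 0.0420 act 0.0399 push 13.68 max 14.55 False
```

View pics/t6.png

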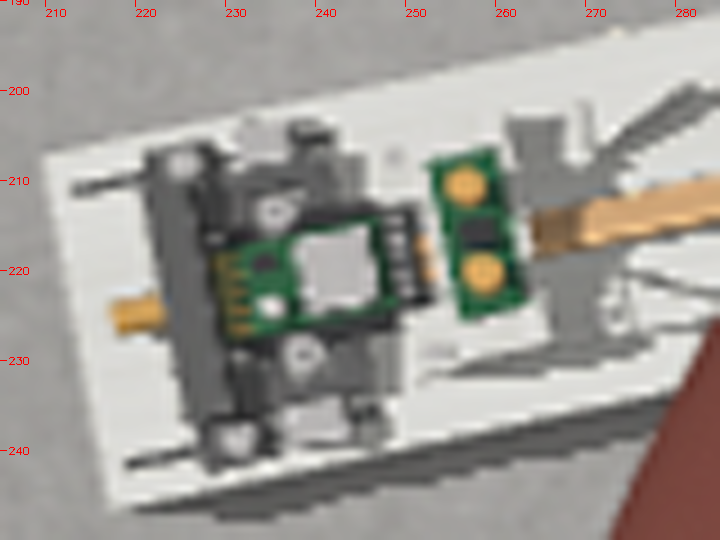

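View pics/s6.png

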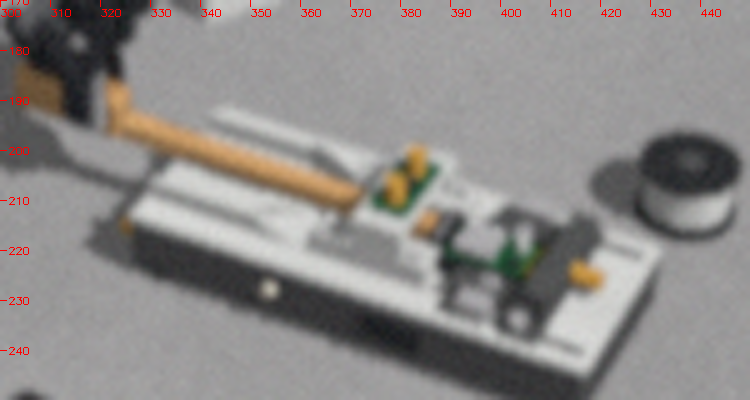

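Both roller tops, at (234.5,213) and (238,230.5), are back at their rest positions, so they have snapped in. The nose is against the block. The force slope isn't clearly steep yet, so I'll press a little more, staying well below 20 N.

```bash
python3 - <<'E'
from plant import robot
from h import *
def rd():
    fs=[]
    for _ in range(5):
        o=robot.observe();fs.append(-(o["ft_force"][:2]@D));robot.pause(.03)
    j=w2j(o["tool_pos"]);return o["time"],j[0]+TIP,np.mean(fs),max(fs)
x=.0420
while x<.0435:
    x+=.0003
    g=robot.line_to(tcp(x,-.001,.122),vel=.005,guard=4)
    t,p,f,m=rd();print("%.2f cmd %.4f act %.4f push %.2f max %.2f"%(t,x,p,f,m),g)
    if g or f>15.7 : break
E
```

```text
26.68 cmd 0.0423 act 0.0400 push 15.13 max 16.17 False
27.09 cmd 0.0426 act 0.0400 push 16.10 max 17.04 False
```

```bash
python3 - <<'E'
from plant import robot
from h import *
robot.line_to(tcp(.035,-.001,.122),vel=.03)
robot.line_to(tcp(-.135,-.001,.122),vel=.1)
robot.line_to(tcp(-.135,-.001,.17),vel=.12)
robot.move_pose([.5637,-.3394,.17],[180,0,53.3])
robot.pause(.2)
o=robot.observe();print(o["time"],o["ft_force"],o["gripper_width"],o["tool_pos"])
cv2.imwrite("pics/w7.png",robot.grab_frame("wrist"))
cv2.imwrite("pics/s7.png",s:=robot.grab_frame("scene"));crop(s,180,120,330,230,5,"pics/s7.png")
t=robot.grab_frame("top");crop(t,205,190,285,250,9,"pics/t7.png")
E
```

```text
30.7833 [-0.00421133  0.2996978  -0.9814561 ] 0.016530547365606968 [ 0.56404175 -0.33815227  0.16980045]
```

View pics/w7.png

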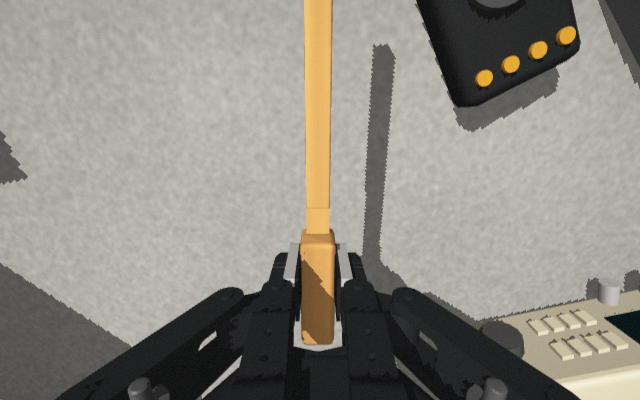

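View pics/s7.png

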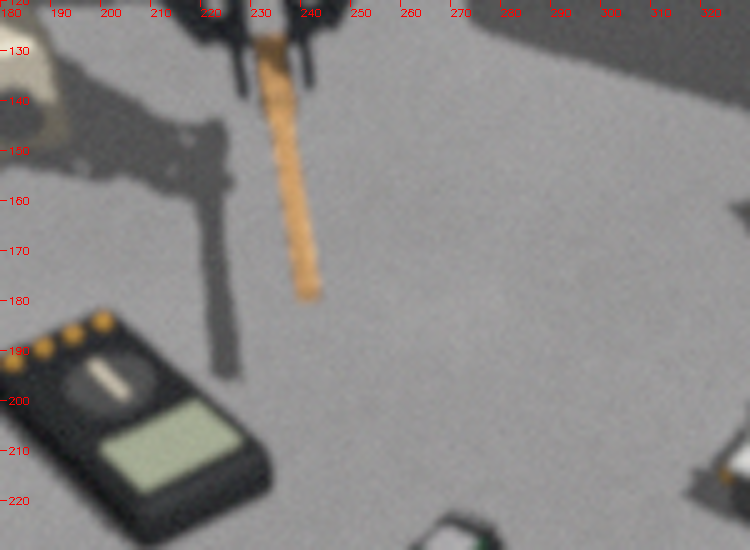

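View pics/t7.png

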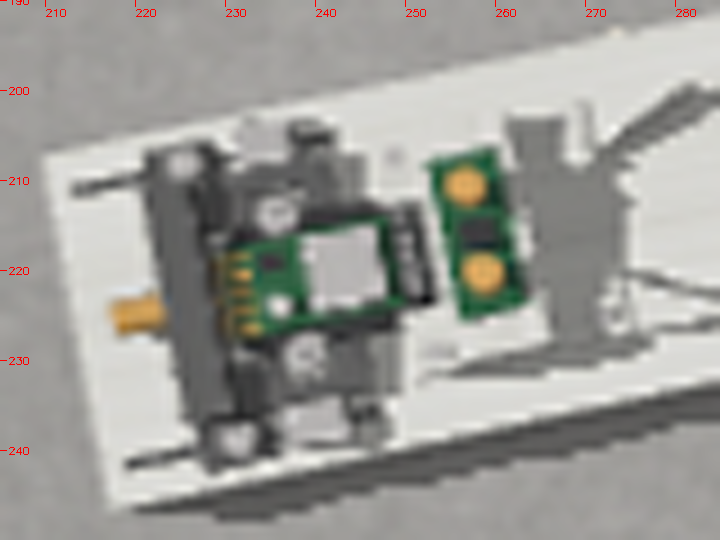

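After the stick left, the module eased back about half a pixel and stays caught: the rollers at (234.5,213) and (238,230) are in the notches. The stick sits unchanged in the gripper, so I'll lay it down.

```bash
python3 - <<'E'
from plant import robot
from h import *
robot.line_to([.5637,-.3394,.09],vel=.12)
robot.pause(.1)
g=robot.line_to([.5637,-.3394,.0775],vel=.02,guard=6)
o=robot.observe();print(g,o["time"],o["ft_force"],o["tool_pos"])
robot.set_gripper(.05)
p=list(o["tool_pos"])
robot.line_to([.5637,-.3394,.2],vel=.12,)
robot.line_to([.56,-.34,.26],vel=.12)
o=robot.observe();print(o["time"],o["ft_force"],o["gripper_width"])
cv2.imwrite("pics/w8.png",robot.grab_frame("wrist"))
s=robot.grab_frame("scene");cv2.imwrite("pics/scene8.png",s);crop(s,200,120,360,230,5,"pics/s8.png")
t=robot.grab_frame("top");cv2.imwrite("pics/top8.png",t)
E
```

```text
True 32.4167 [-2.0580273  -0.05758552  4.93512561] [ 0.56356247 -0.33928452  0.07836524]
34.65 [ 0.02123765  0.01910327 -0.22486137] 0.04985390972704235
```

View pics/w8.png

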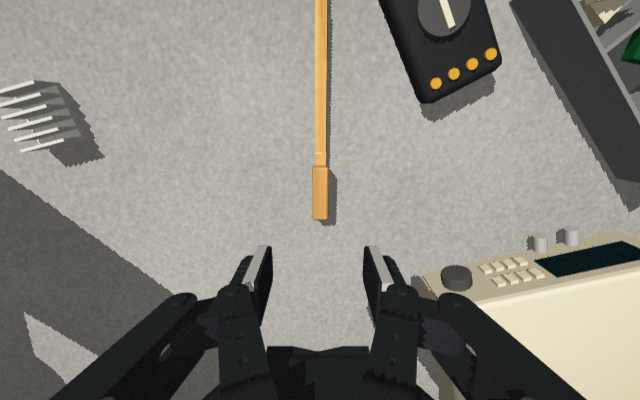

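View pics/s8.png

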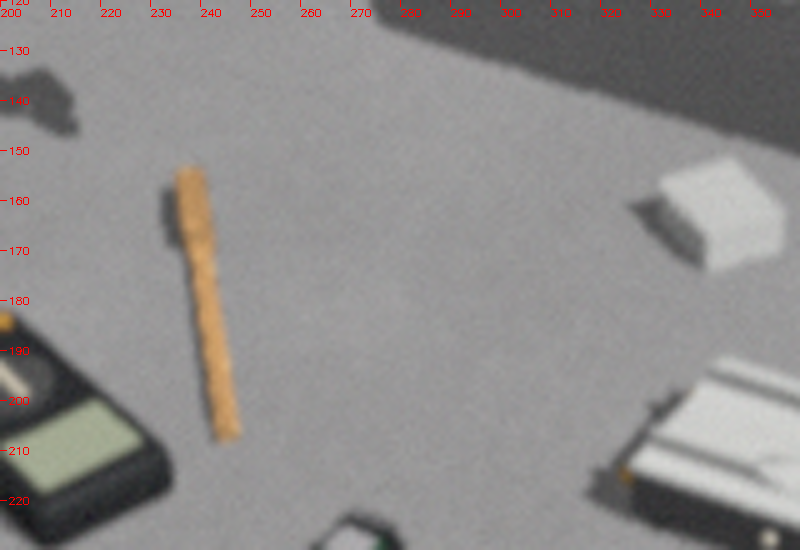

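View pics/top8.png

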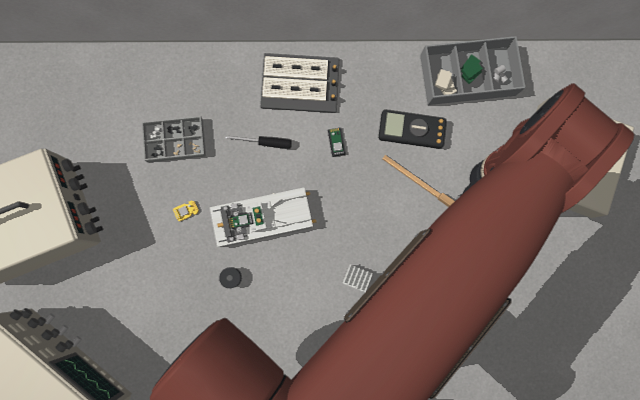

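The stick lies flat in its old place (wrist view, handle rows 165–220), the gripper is clear of it, and the bystanders are where they were. I'll hand in.

```bash
python3 - <<'E'
from plant import robot
robot.job_done(); print(robot.observe()["time"])
E
```

```text
the job is handed in; nothing more can be done
the job is handed in; nothing more can be done
```

The module is caught in the jig and was pressed home. I handed the job in just after 34.7 s, within the 58 s limit; no verdict is reported.

- **Feeding:** I gripped the stick by its handle and pushed the module straight along the channel and under the bridge. It met the rollers at tip x of about 19.5 mm and peaked at 7.4 N.
- **Snap:** The push dropped to nearly nothing, and the stick met the module again at about 37.5 mm, the 18 mm of travel expected.
- **Pressing home:** The force then climbed over about 2.5 mm, somewhat more than the stated 1.5 mm. It turned steep at the wall, where I stopped at a mean of 16.1 N with a highest reading of 17.0 N. The readings carry about 1 N of noise, and I read them only between steps. Only the stick touched the module.
- **Last checks:** After I drew the stick out, the pictures showed the module staying caught, with both rollers back at their rest positions in the notches. The stick lies flat where I found it, the gripper was clear with about 0 N on it, and the bystanders had not visibly moved.

The two cameras disagreed by about 5 mm on the stick's position and by 2–3 mm on its tip. That was well within the clearances, and the force readings settled the final position.

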